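# Clamp the pressure reducer: screw the lever bolt snug and flip it shut

## Task

On the test clamp, turn the red-levered clamp bolt clockwise (seen from above), with its lever still raised, until its head is snug on the brass washer, but stop there: do not wrench the brass thread insert round in its rubber bush. Then fold the red lever fully down flat and let go. Leave the parts lying around the clamp where they are.

Things in the scene. Friction and masses are not known exactly. Their poses are not given: they have to be found in the camera images.
- clamp: Fixed aluminium and grey clamp; base plate 12 mm thick spans x -65..65, y -50..140 mm. Origin: on the table right under the bolt's vertical axis; z up; +y runs along the steel strap, over the held reducer (black and brass lying cylinder, its middle at y 62 mm). Only the bolt stands higher than 79 mm (top of the brass washer, 30 mm across, on which the bolt's head seats).
- pivot (a point): Centre of the lever's cross pin, on the bolt's vertical axis, in the dark steel head (28 mm across): 20 mm above the head's underside, 8 mm below its top; 99 mm above the table when the head is seated. x axis: level, in the lever's direction. Right-hand thread, 1 mm per turn; starts 1.4 to 5 rad short of snug (0.2 to 0.8 mm high), unlike each time: it must be felt.
- lever_end (a point): Centre of the paddle end of the red flip lever, 75 mm from the pivot. The lever is a straight bar from the pivot, 12 mm wide, 10 mm thick, the last 26 mm of it 18 mm wide; ends 88 mm from the pivot. x axis: along the lever, outward; z: out of its upper face. It can be pushed round sideways as a crank, or pinched across its width.
- flip_lever (a joint): Fold of the red lever about its cross pin: 0 = raised 0.8 rad (46 deg) above level, 0.8 = folded fully down, level. Stiff (0.4 N m rising to 0.65 N m at the end, about 9 N pressed down on the paddle), stays where it is left, and does not fold when pushed sideways.
- insert_mark (a point): White dot on the brass thread insert (disc 56 mm across, under the strap), 24 mm from the bolt's axis, 67 mm up. The bolt turns easily (0.08 N m) until seated, then stiffens: 12 N m per rad, the insert twisting in its rubber bush; it springs back when let go. 0.4 to 0.9 N m is snug; over 1.3 N m (0.11 rad) harms the bush. The dot's direction does not tell where snug comes.
- demand_valve: Loose black round demand valve with yellow button, 72 mm across, 51 mm high; origin under its centre. Leave alone.
- grease: Loose jar with blue cap, 64 mm across, 70 mm high; origin under its centre. Leave alone.
- gauge: Loose round pressure gauge lying face up, 68 mm across, 27 mm high, brass stem to its -x; origin under the dial's centre. Leave alone.
- wrench: Loose steel wrench 190 mm long lying flat; origin under its middle. Leave alone.
- coupling: Loose small brass coupling standing beside the clamp, 28 mm across, 34 mm high; origin under its centre. Leave alone.
- spare_bolt: Loose spare bolt standing on its head beside the clamp, 26 mm across, 46 mm high; origin under its centre. Leave alone.

How it is judged:
On the way, in this order (a step that is already met when the one before it is completed fails the run):
1. the bolt's head is screwed down snug on the washer while the lever is still raised (z of pivot in the frame of clamp below 0.09902 m and value of joint flip_lever below 0.35 rad), for 0.2 s.
2. the lever is folded fully down with the bolt still snug (z of pivot in the frame of clamp below 0.09902 m and value of joint flip_lever above 0.72 rad), for 0.2 s.
At the end, for the whole second after the job is handed in: The bolt's head is down on the washer (within an eighth of a radian of turn, 0.02 mm), and the lever is folded down to within 0.08 rad of its stop and at rest (all of step 2 and velocity of joint flip_lever between -0.05 and 0.05 rad/s); the robot touches nothing.
It fails at once if the bolt is over-tightened: the thread insert is twisted more than 0.11 rad (its mark moved more than 2.6 mm) (distance of insert_mark from where it was at the start of the episode above 0.0026 m).
It fails at once if a loose part is shifted by more than 30 mm (distance of any of demand_valve, grease, gauge, wrench, coupling, spare_bolt from where it was at the start of the episode above 0.03 m).
It also fails if it takes over 72 s, if anything falls off the work surface, if the arm or the gripper's body presses on something with over 40 N, if the wrist force passes 120 N, or if a joint passes its speed limit or range.

## Robot

A 6-joint arm with a two-finger parallel gripper is mounted at the origin on the work surface. World frame = base frame: x ahead of the robot, y to its left, z up, the work surface at z = 0. Lengths are in m, angles in rad, forces in N, time in s.
With the tool pointing down it reaches from about 0.35 to 0.975 m from the base axis. Payload 4.9 kg.
Tool frame: the origin (TCP) lies at the very end of the fingers, on their centre line; the grasp point (between the pads) lies 19 mm behind it; z points along the fingers, y is the direction in which the jaws open and shut (so a half turn about z gives the same grasp; the last joint's range is limited). The gripper opens to 85 mm and grips with 20 to 120 N. Pads are 22 mm wide; open, the fingers measure 114 mm over their backs; the gripper's body (76 mm by 85 mm) begins 54 mm behind the grasp point. The pads swing forward as they close: fully open they stand 13 mm farther back than shut.
Start: joints at [1.096, 0.053, 1.613, -0, 1.476, -0.119], TCP at [0.218, 0.586, 0.231] pointing down, gripper open.
Joint ranges: [-3.01, 3.01], [-1.01, 2.22], [0.06, 2.58], [-1.02, 4.17], [0.09, 2.62], [-3.14, 3.14]. Speed limits (rad/s): [2.57, 2.57, 3.14, 3.14, 3.14, 3.14].

## Interface

Orientations are given as a unit quaternion [w, x, y, z].
In Python, from cell import ctrl, grab_frame, ticket, nets gives the robot as it stands.
- The arm moves only by the shell command python3 -m pendant 'ROWS' [FORCE]. ROWS is JSON, a list of rows, each an object of numbers: "tx", "ty", "tz": the shift along the tool's x, y, z in cm; "rx", "ry", "rz": the turn, a rotation vector about the tool's x, y, z in rad; "fingers": the opening, from 0 (shut) to 1 (fully open). A call has 1 to 20 rows; each row shifts and turns the commanded pose from where the row before left it, along the tool's axes as they then stand; what a row does not reach is not made up. A row lasts 1/12 s, in which the tool goes at most 41.7 mm and 7.16 degrees, less where a joint would pass 70% of its speed; a pose out of reach is approached as far as the arm can. A call is refused whole if a number of a shift passes 4.17 or a number of a turn 0.125, either way. A call with a gripper value outside its range is refused whole. The fingers move at their own pace and stop on an object; FORCE is the grip in N (left out, the last holds). Time passes only in rows, so rows that do not move let the fingers close. It gives the time, the measured TCP pose, the force and the opening at its end, in the units of the state.
- ctrl.get_obs(): the state, without advancing time (a new reading comes with each control period).
- grab_frame(name): name is "scene" or "side" or "wrist"; returns a dict with "frame" (384x512x3 uint8, red, green, blue), "fx", "fy", "cx", "cy" (pixels), "k1" (the pictures are not rectified: a ray, as slopes to the right and down, at radius r is drawn at 1 + k1 r^2 times it, then the intrinsics apply), "R" (3x3) and "t" (3): a world point X has camera coordinates R X + t. Camera axes: x right, y down, z forward; pixel columns grow to the right and rows downward; lengths in m; the calibration is good to about 2 mm. A picture is of the moment at which its call begins. There is no depth.
- ticket.close_job(): hands the job in, once; it reports no verdict.
Trained networks look in a picture, given as the dict that the camera call returned (one of the last four; its "shot" number tells which), for a name from the list of things; names that differ only in an ending like _2 or _b are one class to them, and where a whole thing is asked for, a point or a joint stands for the part that bears it (a point fixed in the world has none). Each returns a list of dicts, best first, with "confidence" (0 to 1); they miss things now and then, are a little off and sometimes report something else, mostly with a low value. They report only what shows in the picture. A call takes as long as a camera call.
- nets.look_for(picture, query): "at" ([x, y, z] in m, in the coordinates of the camera as it stood for that picture, good to about 4 mm: the middle of the surface that is visible of it).
The state is a dict: "t": time; "joint_pos": joint angles; "joint_vel": joint speeds; "tau": joint torques, N m; "ee_pos": TCP position; "tool_rot": TCP orientation; "force": force on the tool from outside, world axes, zero at the start; "moment": the same for the moment, N m; "grip_width": finger opening in m.
Only numpy, scipy, OpenCV 4.12 (cv2) and the standard library are available. Lean on these libraries where they do the work, as an engineer would, in place of code of your own. Each camera call takes 0.05 s, during which the arm holds its last target. There are 200 camera calls.

## Working session

There is one attempt and no reset: what is moved stays moved. The work goes in short steps, Python scripts to look and compute and a shell command to move; the robot and the scene stay as the last step left them, time stands still between calls to the robot, and variables do not carry over. Pictures are saved under pics/ and viewed, about 8 in all and at most 12, crops included, and the job is handed in when it is done.

```bash
ls; mkdir -p pics; cat > h.py <<'E'
import numpy as np, cv2
from cell import ctrl, grab_frame, ticket, nets
from scipy.spatial.transform import Rotation as Ro
def shot(n,save=None):
    f=grab_frame(n); 
    if save: cv2.imwrite(f'pics/{save}.png',f['frame'][:,:,::-1])
    return f
def w(f,p): return np.array(f['R']).T@(np.array(p)-np.array(f['t']))
def proj(f,X):
    c=np.array(f['R'])@np.array(X)+np.array(f['t']); s=c[:2]/c[2]; s=s*(1+f['k1']*(s@s)); return np.array([f['fx']*s[0]+f['cx'],f['fy']*s[1]+f['cy']])
def ray(f,u,v):
    d=np.array([(u-f['cx'])/f['fx'],(v-f['cy'])/f['fy']]); s=d.copy()
    for _ in range(20): s=d/(1+f['k1']*(s@s))
    R=np.array(f['R']); return -R.T@np.array(f['t']), R.T@np.array([s[0],s[1],1])
def atz(f,u,v,z):
    o,d=ray(f,u,v); return o+d*(z-o[2])/d[2]
def find(f,q,n=2):
    for r in nets.look_for(f,q)[:n]: 
        X=w(f,r['at']); print(q,round(r['confidence'],2),X.round(4),proj(f,X).round())
def st():
    o=ctrl.get_obs(); q=o['tool_rot']; R=Ro.from_quat([q[1],q[2],q[3],q[0]]).as_matrix()
    print('t',o['t'],'p',np.round(o['ee_pos'],4),'w',o['grip_width'],'F',np.round(o['force'],2),'M',np.round(o['moment'],3)); print(R.round(3)); return o,R
E
python3 - <<'E'
from h import *
o,R=st(); print(o['tool_rot'])
for c in ('scene','side','wrist'):
    f=shot(c,c+'0'); print('==',c,'cam at',(-np.array(f['R']).T@np.array(f['t'])).round(3))
    for q in ('clamp','pivot','lever_end','insert_mark','demand_valve','grease','gauge','wrench','coupling','spare_bolt'): find(f,q,1)
a=cv2.imread('pics/scene0.png');b=cv2.imread('pics/side0.png')
cv2.imwrite('pics/both0.png',cv2.resize(np.hstack([a,b]),(800,300)))
E
```

```text
pics
t 0.0 p [0.2174 0.5853 0.23  ] w 0.0851671133935128 F [ 0.37  0.01 -0.12] M [ 0.013 -0.033  0.002]
[[-0.937  0.348 -0.001]
 [ 0.348  0.937 -0.002]
 [ 0.    -0.002 -1.   ]]
[-2.90991811e-04  1.76934110e-01  9.84222149e-01 -9.98458502e-04]
== scene cam at [ 1.014 -0.142  0.894]
clamp 0.58 [0.6102 0.0573 0.0245] [270. 211.]
pivot 0.84 [5.822e-01 2.000e-04 1.166e-01] [247. 192.]
insert_mark 0.55 [0.5843 0.0044 0.1051] [249. 195.]
demand_valve 0.79 [ 0.5222 -0.3476  0.0389] [118. 229.]
grease 0.67 [0.5268 0.3676 0.0518] [356. 150.]
gauge 0.68 [0.6655 0.3767 0.0276] [381. 191.]
wrench 0.59 [ 0.6643 -0.3603  0.0077] [127. 283.]
coupling 0.67 [ 0.5766 -0.0147  0.1402] [240. 187.]
spare_bolt 0.68 [ 0.6047 -0.1019  0.0137] [215. 229.]
== side cam at [ 0.34  -0.987  0.764]
clamp 0.55 [0.5809 0.011  0.0339] [267. 208.]
pivot 0.56 [0.5735 0.0085 0.1024] [265. 188.]
lever_end 0.48 [ 0.5692 -0.0361  0.1496] [267. 182.]
insert_mark 0.73 [0.5768 0.0073 0.086 ] [266. 193.]
demand_valve 0.79 [ 0.5051 -0.3722  0.0383] [274. 318.]
grease 0.68 [0.5107 0.3551 0.0419] [223. 150.]
gauge 0.85 [0.6511 0.3593 0.0255] [264. 149.]
wrench 0.69 [ 0.6482 -0.365   0.0048] [337. 315.]
coupling 0.59 [ 0.5334 -0.0603  0.015 ] [255. 232.]
spare_bolt 0.53 [ 0.5946 -0.1089  0.0167] [283. 240.]
== wrist cam at [0.139 0.615 0.374]
clamp 0.36 [0.488  0.3815 0.0089] [196. 359.]
```

View pics/scene0.png

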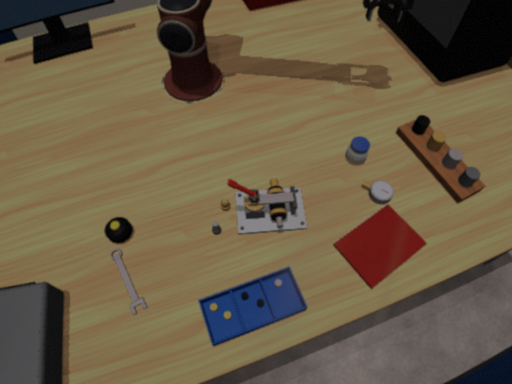

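View pics/side0.png

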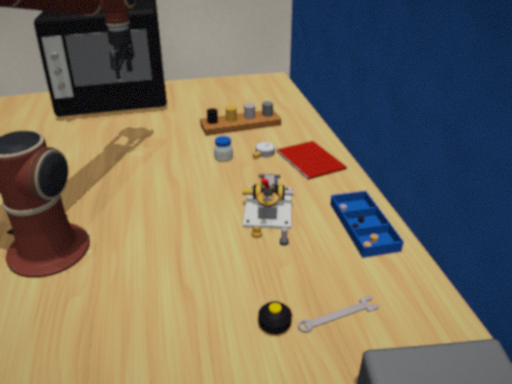

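The scene picture shows the clamp near (270,210), with the red lever running from about (255,193) up-left to (230,183). In the side view it points almost straight at the camera. The coupling and spare bolt stand at about (225,204) and (216,229).

Plan: grip the dark head from above with the lever between the fingers, then turn about the tool axis. First I go above it.

```bash
python3 -m pendant '[{"tx":-2.69,"ty":-2.1,"tz":-0.35},{"tx":-2.69,"ty":-2.1,"tz":-0.35},{"tx":-2.69,"ty":-2.1,"tz":-0.35},{"tx":-2.69,"ty":-2.1,"tz":-0.35},{"tx":-2.69,"ty":-2.1,"tz":-0.35},{"tx":-2.69,"ty":-2.1,"tz":-0.35},{"tx":-2.69,"ty":-2.1,"tz":-0.35},{"tx":-2.69,"ty":-2.1,"tz":-0.35},{"tx":-2.69,"ty":-2.1,"tz":-0.35},{"tx":-2.69,"ty":-2.1,"tz":-0.35},{"tx":-2.69,"ty":-2.1,"tz":-0.35},{"tx":-2.69,"ty":-2.1,"tz":-0.35},{"tx":-2.69,"ty":-2.1,"tz":-0.35},{"tx":-2.69,"ty":-2.1,"tz":-0.35},{"tx":-2.69,"ty":-2.1,"tz":-0.35},{"tx":-2.69,"ty":-2.1,"tz":-0.35},{"tx":-2.69,"ty":-2.1,"tz":-0.35},{"tx":-2.69,"ty":-2.1,"tz":-0.35},{"tx":-2.69,"ty":-2.1,"tz":-0.35},{"tx":-2.69,"ty":-2.1,"tz":-0.35}]' 30
python3 -m pendant '[{"rz":-0.12},{"rz":-0.12},{"rz":-0.12},{"rz":-0.12},{"rz":-0.12},{"rz":-0.12},{"rz":-0.12},{"rz":-0.12},{"rz":-0.12},{"rz":-0.12},{"rz":-0.12},{"rz":-0.12},{"rz":-0.12},{"rz":-0.1},{}]'
python3 - <<'E'
from h import *
o,R=st(); print(np.round(o['joint_pos'],3))
f=shot('wrist','w1'); print('cam',(-f['R'].T@f['t']).round(3),f['fx'],f['k1'])
for q in ('clamp','pivot','lever_end','insert_mark','coupling','spare_bolt'): find(f,q)
E
```

```text
t 1.65 p [0.2177 0.5858 0.2313] w 0.0856493075255373 F [ 0.37 -0.23  0.53] M [-0.042 -0.011 -0.004]
[[-0.937  0.348 -0.   ]
 [ 0.348  0.937 -0.   ]
 [ 0.    -0.    -1.   ]]
[ 1.096  0.053  1.613  0.     1.476 -0.119]
cam [0.139 0.615 0.374] 309.6132800600625 -0.04042653556844369
pivot 0.21 [0.4902 0.3817 0.0119] [196. 362.]$[0]: bad value
$[0]: bad value
```

View pics/w1.png

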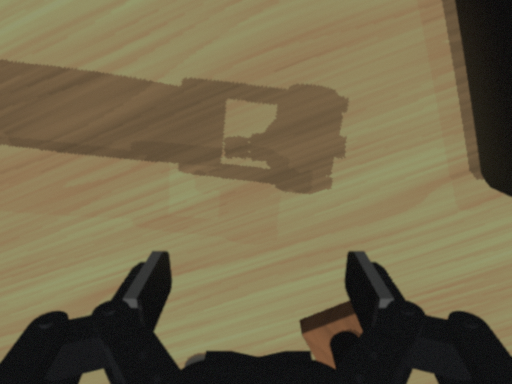

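The picture shows only the table and the fingers: both calls were refused and the arm did not move. The rows probably need every key, so I'll test one.

```bash
python3 -m pendant '[{"tx":-2.69,"ty":-2.1,"tz":-0.35,"rx":0,"ry":0,"rz":0,"fingers":1}]' 30
```

```text
t: 2.08
ee_pos: [0.2335, 0.5588, 0.2338]
tool_rot: [-0.001, 0.175, 0.985, 0.0]
force: [1.1, -0.4, 0.3]
grip_width: 0.0852
```

```bash
python3 -m pendant '[{"tx":-2.69,"ty":-2.1,"tz":-0.35,"rx":0,"ry":0,"rz":0,"fingers":1},{"tx":-2.69,"ty":-2.1,"tz":-0.35,"rx":0,"ry":0,"rz":0,"fingers":1},{"tx":-2.69,"ty":-2.1,"tz":-0.35,"rx":0,"ry":0,"rz":0,"fingers":1},{"tx":-2.69,"ty":-2.1,"tz":-0.35,"rx":0,"ry":0,"rz":0,"fingers":1},{"tx":-2.69,"ty":-2.1,"tz":-0.35,"rx":0,"ry":0,"rz":0,"fingers":1},{"tx":-2.69,"ty":-2.1,"tz":-0.35,"rx":0,"ry":0,"rz":0,"fingers":1},{"tx":-2.69,"ty":-2.1,"tz":-0.35,"rx":0,"ry":0,"rz":0,"fingers":1},{"tx":-2.69,"ty":-2.1,"tz":-0.35,"rx":0,"ry":0,"rz":0,"fingers":1},{"tx":-2.69,"ty":-2.1,"tz":-0.35,"rx":0,"ry":0,"rz":0,"fingers":1},{"tx":-2.69,"ty":-2.1,"tz":-0.35,"rx":0,"ry":0,"rz":0,"fingers":1},{"tx":-2.69,"ty":-2.1,"tz":-0.35,"rx":0,"ry":0,"rz":0,"fingers":1},{"tx":-2.69,"ty":-2.1,"tz":-0.35,"rx":0,"ry":0,"rz":0,"fingers":1},{"tx":-2.69,"ty":-2.1,"tz":-0.35,"rx":0,"ry":0,"rz":0,"fingers":1},{"tx":-2.69,"ty":-2.1,"tz":-0.35,"rx":0,"ry":0,"rz":0,"fingers":1},{"tx":-2.69,"ty":-2.1,"tz":-0.35,"rx":0,"ry":0,"rz":0,"fingers":1},{"tx":-2.69,"ty":-2.1,"tz":-0.35,"rx":0,"ry":0,"rz":0,"fingers":1},{"tx":-2.69,"ty":-2.1,"tz":-0.35,"rx":0,"ry":0,"rz":0,"fingers":1},{"tx":-2.69,"ty":-2.1,"tz":-0.35,"rx":0,"ry":0,"rz":0,"fingers":1},{"tx":-2.69,"ty":-2.1,"tz":-0.35,"rx":0,"ry":0,"rz":0,"fingers":1}]'
python3 -m pendant '[{"tx":0,"ty":0,"tz":0,"rx":0,"ry":0,"rz":-0.12,"fingers":1},{"tx":0,"ty":0,"tz":0,"rx":0,"ry":0,"rz":-0.12,"fingers":1},{"tx":0,"ty":0,"tz":0,"rx":0,"ry":0,"rz":-0.12,"fingers":1},{"tx":0,"ty":0,"tz":0,"rx":0,"ry":0,"rz":-0.12,"fingers":1},{"tx":0,"ty":0,"tz":0,"rx":0,"ry":0,"rz":-0.12,"fingers":1},{"tx":0,"ty":0,"tz":0,"rx":0,"ry":0,"rz":-0.12,"fingers":1},{"tx":0,"ty":0,"tz":0,"rx":0,"ry":0,"rz":-0.12,"fingers":1},{"tx":0,"ty":0,"tz":0,"rx":0,"ry":0,"rz":-0.12,"fingers":1},{"tx":0,"ty":0,"tz":0,"rx":0,"ry":0,"rz":-0.12,"fingers":1},{"tx":0,"ty":0,"tz":0,"rx":0,"ry":0,"rz":-0.12,"fingers":1},{"tx":0,"ty":0,"tz":0,"rx":0,"ry":0,"rz":-0.12,"fingers":1},{"tx":0,"ty":0,"tz":0,"rx":0,"ry":0,"rz":-0.12,"fingers":1},{"tx":0,"ty":0,"tz":0,"rx":0,"ry":0,"rz":-0.12,"fingers":1},{"tx":0,"ty":0,"tz":0,"rx":0,"ry":0,"rz":-0.1,"fingers":1},{"tx":0,"ty":0,"tz":0,"rx":0,"ry":0,"rz":0,"fingers":1}]'
python3 - <<'E'
from h import *
o,R=st(); print(np.round(o['joint_pos'],3))
f=shot('wrist','w2'); print('cam',(-f['R'].T@f['t']).round(3),f['fx'],f['k1'])
for q in ('clamp','pivot','lever_end','insert_mark','coupling','spare_bolt'): find(f,q)
E
```

```text
t: 3.67
ee_pos: [0.5764, 0.0031, 0.3016]
tool_rot: [0.0, 0.177, 0.984, 0.0]
force: [0.0, -0.3, 0.6]
grip_width: 0.0854
t: 4.92
ee_pos: [0.5757, 0.0047, 0.3013]
tool_rot: [0.0, -0.607, 0.794, -0.0]
force: [-0.8, 0.1, -0.2]
grip_width: 0.0857
t 4.9167 p [0.5757 0.0047 0.3013] w 0.08571310337675694 F [-0.75  0.13 -0.22] M [-0.025 -0.021  0.019]
[[-0.262 -0.965  0.   ]
 [-0.965  0.262 -0.   ]
 [ 0.    -0.    -1.   ]]
[-0.121 -0.096  1.644 -0.     1.594 -2.998]
cam [ 0.554 -0.077  0.444] 309.6132800600625 -0.04042653556844369
clamp 0.81 [0.5936 0.0471 0.0503] [254. 184.]
pivot 0.86 [ 0.5705 -0.0041  0.1367] [261. 159.]
lever_end 0.78 [ 0.5701 -0.0209  0.149 ] [257. 146.]
insert_mark 0.67 [ 0.5714 -0.0059  0.1377] [260. 158.]
insert_mark 0.57 [0.5748 0.0037 0.1051] [259. 160.]
coupling 0.52 [ 0.5446 -0.0547  0.0105] [269.  97.]
spare_bolt 0.59 [ 0.5957 -0.0949  0.037 ] [222.  77.]
```

View pics/w2.png

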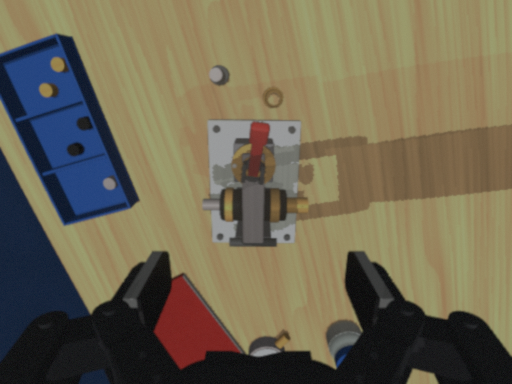

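The clamp is in view, with plate corners at about (208,121), (299,121), (297,243) and (213,243). The lever runs from about (256,175) up to (260,122). I'll compute the clamp pose from the plate corners and take an enlarged crop.

```bash
python3 - <<'E'
from h import *
f=shot('wrist')
im=f['frame'][:,:,::-1]
P=[(208,121),(300,121),(298,243),(213,243)]  # 
W=[atz(f,*p,0.012) for p in P]
for a in W: print(a.round(4))
print('lens',[np.linalg.norm(W[i]-W[(i+1)%4]).round(4) for i in range(4)])
top=(W[0]+W[1])/2; bot=(W[2]+W[3])/2; d=(bot-top)/np.linalg.norm(bot-top)
O=top+d*0.05; O2=bot-d*.14; print('origin',O.round(4),O2.round(4),'yaw +y deg',np.degrees(np.arctan2(d[1],d[0])))
c=im[100:260,180:330]; cv2.imwrite('pics/c2.png',cv2.resize(c,None,fx=3.7,fy=3.7,interpolation=cv2.INTER_CUBIC))
for z in (.079,.107): print(proj(f,[*((O+O2)/2)[:2],z]))
hsv=cv2.cvtColor(im,cv2.COLOR_BGR2HSV); m=(((hsv[...,0]<8)|(hsv[...,0]>172))&(hsv[...,1]>150)&(hsv[...,2]>70)).astype(np.uint8); m[230:]=0
n,l,s,ce=cv2.connectedComponentsWithStats(m); print(s[1:],ce[1:])
k=1+np.argmax(s[1:,4]); ys,xs=np.where(l==k)
for y in range(ys.min(),ys.max()+1,4): print(y,xs[ys==y].min(),xs[ys==y].max(),end='; ')
E
```

```text
[ 0.6334 -0.0461  0.012 ]
[ 0.5114 -0.0126  0.012 ]
[0.5563 0.1712 0.012 ]
[0.6855 0.1357 0.012 ]
lens [np.float64(0.1266), np.float64(0.1892), np.float64(0.134), np.float64(0.1892)]
origin [0.5852 0.019  0.012 ] [0.585  0.0182 0.012 ] yaw +y deg 75.14117322624745
[253.8759596  168.72695936]
[253.58900335 175.2935898 ]
[[251 123  17  32 389]] [[258.33676093 136.51413882]]
123 253 258; 127 252 267; 131 252 267; 135 252 266; 139 251 265; 143 252 264; 147 253 261; 151 252 259;
```

View pics/c2.png

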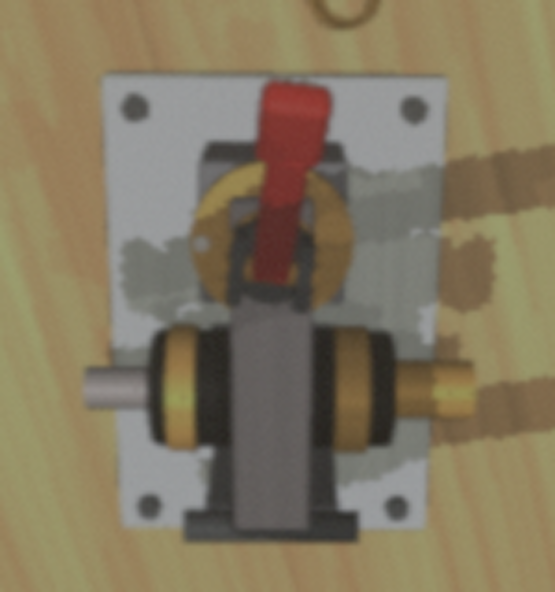

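Enlarged, the crop shows:
- The dark head is centred at about crop (271,268), which is image (253,172). That agrees with the projected origin.
- The paddle end is at crop (298,88).
- The white dot is at crop (200,243).

Next I compute the lever azimuth.

```bash
python3 - <<'E'
from h import *
o,R=st()
f=shot('wrist'); O=np.array([.585,.0186])
from scipy.optimize import minimize_scalar
# bar centre rows measured
for (u,v,s) in ((259.5,131,None),(259,135,None),(258.5,143,None),(257,147,None),(255.5,151,None)):
    o_,d=ray(f,u,v)
    # intersect with vertical-plane cone: point at radius r, z=.0995+ r*tan(.8)
    g=lambda k:(lambda X: X[2]-.0995-np.hypot(*(X[:2]-O))*np.tan(.8))(o_+k*d)
    from scipy.optimize import brentq
    X=o_+brentq(g,.2,.36)*d; dd=X[:2]-O; print((u,v),X.round(4),'r',np.hypot(*dd).round(4),'az',np.degrees(np.arctan2(dd[1],dd[0])).round(1))
az=np.degrees(np.arctan2(R[1,0],R[0,0])); print('toolx az',az, 'd tool',R.T@(np.array([*O,.2])-o['ee_pos']))
E
```

```text
t 5.3167 p [0.5757 0.0048 0.3013] w 0.08546968014527655 F [0.69 0.27 0.28] M [ 0.002 -0.03  -0.017]
[[-0.264 -0.964  0.   ]
 [-0.964  0.264  0.   ]
 [-0.    -0.    -1.   ]]
(259.5, 131) [ 0.5637 -0.0356  0.1595] r 0.0582 az -111.4
(259, 135) [ 0.5653 -0.0315  0.1549] r 0.0538 az -111.5
(258.5, 143) [ 0.5682 -0.0226  0.1453] r 0.0445 az -112.2
(257, 147) [ 0.5709 -0.0182  0.14  ] r 0.0394 az -110.9
(255.5, 151) [ 0.5738 -0.0135  0.1345] r 0.034 az -109.2
toolx az -105.31291114973284 d tool [-0.01580955 -0.00530822  0.1012975 ]
```

```bash
python3 -m pendant '[{"tx":-1.58,"ty":-0.53,"tz":0,"rx":0,"ry":0,"rz":0,"fingers":0.8},{"tx":0,"ty":0,"tz":2.5,"rx":0,"ry":0,"rz":0.1,"fingers":0.8},{"tx":0,"ty":0,"tz":3.5,"rx":0,"ry":0,"rz":0,"fingers":0.8},{"tx":0,"ty":0,"tz":3.5,"rx":0,"ry":0,"rz":0,"fingers":0.8},{"tx":0,"ty":0,"tz":2,"rx":0,"ry":0,"rz":0,"fingers":0.8},{"tx":0,"ty":0,"tz":0,"rx":0,"ry":0,"rz":0,"fingers":0.8}]'
python3 - <<'E'
from h import *
o,R=st()
f=shot('wrist'); im=f['frame'][:,:,::-1].copy()
O=np.array([.585,.0186])
for z in (.079,.107): print(z,proj(f,[*O,z]).round(1))
for a in np.linspace(0,6.28,40): 
    for r,z in ((.014,.1075),(.015,.079)):
        p=proj(f,[O[0]+r*np.cos(a),O[1]+r*np.sin(a),z]); cv2.circle(im,tuple(np.round(p).astype(int)),0,(0,255,0) if z>.1 else (255,255,0),-1)
cv2.imwrite('pics/w3.png',cv2.resize(im[120:384,120:400],None,fx=2.2,fy=2.2,interpolation=cv2.INTER_CUBIC))
E
```

```text
t: 5.87
ee_pos: [0.5813, 0.0189, 0.1796]
tool_rot: [-0.004, -0.566, 0.824, 0.004]
force: [-1.1, -0.5, -0.5]
grip_width: 0.068
t 5.8667 p [0.5813 0.0189 0.1796] w 0.06799754292150094 F [-1.09 -0.54 -0.45] M [-0.039 -0.015 -0.036]
[[-0.359 -0.933 -0.011]
 [-0.933  0.359  0.001]
 [ 0.003  0.011 -1.   ]]
0.079 [253.  190.7]
0.107 [252.8 203.1]
```

View pics/w3.png

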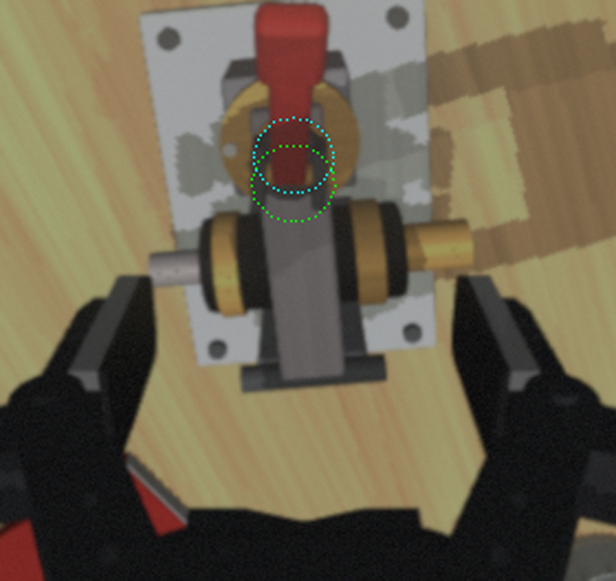

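The lever is centred between the fingers, but the dark head outline at crop y≈108–208 sits about 12 crop px (4 mm) above my projected circles. The arm had not settled for that shot, so I take one brightened close crop to refine the axis.

```bash
python3 - <<'E'
from h import *
grab_frame('wrist')
o,R=st()
f=shot('wrist'); im=f['frame'][:,:,::-1].copy()
O=np.array([.585,.0186])
find(f,'pivot');find(f,'insert_mark')
for z in (.067,.079,.107): print(z,proj(f,[*O,z]).round(1), (proj(f,[O[0],O[1]-.01,z])-proj(f,[*O,z])).round(2),(proj(f,[O[0]+.01,O[1],z])-proj(f,[*O,z])).round(2))
c=np.clip(im[140:240,195:315].astype(float)*2.2,0,255).astype(np.uint8)
cv2.imwrite('pics/w4.png',cv2.resize(c,None,fx=6,fy=6,interpolation=cv2.INTER_CUBIC))
E
```

```text
t 5.9667 p [0.5847 0.0186 0.1861] w 0.06840836100322381 F [-0.07  0.66  0.02] M [-0.067 -0.023  0.031]
[[-0.359 -0.933 -0.001]
 [-0.933  0.359  0.   ]
 [ 0.     0.001 -1.   ]]
pivot 0.81 [ 0.5705 -0.0124  0.1485] [262. 170.]
insert_mark 0.55 [0.575  0.0033 0.1065] [263. 176.]
0.067 [258.1 182.5] [ -4.08 -10.1 ] [-10.46   3.83]
0.079 [258.1 186.9] [ -4.26 -10.49] [-10.91   3.98]
0.107 [258.2 198.6] [ -4.74 -11.52] [-12.11   4.36]
```

View pics/w4.png

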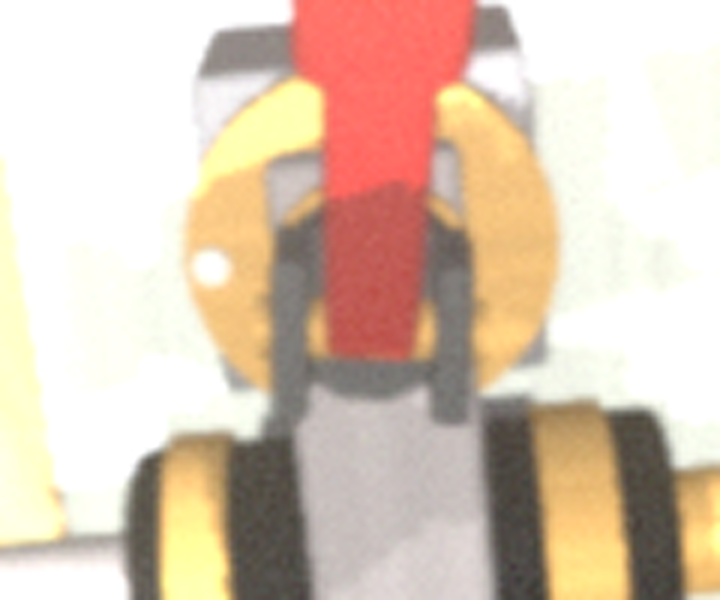

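The settled picture shows the head as a fork. Its cheeks are flats parallel to the tool's x, with outer edges at crop x≈272 and 470 and y≈265–422. The white dot is at (210,267). The axis therefore lies at about (0.5853, 0.0170), and the jaws will meet flat faces. I correct the position, descend and close.

```bash
python3 -m pendant '[{"tx":0.13,"ty":-0.11,"tz":2.5,"rx":0,"ry":0,"rz":0,"fingers":0.8},{"tx":0,"ty":0,"tz":3,"rx":0,"ry":0,"rz":0,"fingers":0.8},{"tx":0,"ty":0,"tz":2.5,"rx":0,"ry":0,"rz":0,"fingers":0.8},{"tx":0,"ty":0,"tz":1.5,"rx":0,"ry":0,"rz":0,"fingers":0.8},{"tx":0,"ty":0,"tz":0.6,"rx":0,"ry":0,"rz":0,"fingers":0.8},{"tx":0,"ty":0,"tz":0,"rx":0,"ry":0,"rz":0,"fingers":0.8},{"tx":0,"ty":0,"tz":0,"rx":0,"ry":0,"rz":0,"fingers":0.8}]' 30
python3 - <<'E'
from h import *
st()
E
python3 -m pendant '[{"tx":0,"ty":0,"tz":0,"rx":0,"ry":0,"rz":0,"fingers":0.5},{"tx":0,"ty":0,"tz":0,"rx":0,"ry":0,"rz":0,"fingers":0.2},{"tx":0,"ty":0,"tz":0,"rx":0,"ry":0,"rz":0,"fingers":0.2},{"tx":0,"ty":0,"tz":0,"rx":0,"ry":0,"rz":0,"fingers":0.2},{"tx":0,"ty":0,"tz":0,"rx":0,"ry":0,"rz":0,"fingers":0.2},{"tx":0,"ty":0,"tz":0,"rx":0,"ry":0,"rz":0,"fingers":0.2}]' 30
python3 - <<'E'
from h import *
o,_=st(); print(o['joint_pos'])
E
```

```text
t: 6.7
ee_pos: [0.5869, 0.0169, 0.0873]
tool_rot: [0.001, -0.566, 0.824, -0.001]
force: [-0.9, -0.6, -0.1]
grip_width: 0.0683
t 6.7 p [0.5869 0.0169 0.0873] w 0.06825792672490959 F [-0.94 -0.59 -0.08] M [ 0.002 -0.004 -0.053]
[[-0.358 -0.934  0.003]
 [-0.934  0.358 -0.   ]
 [-0.001 -0.003 -1.   ]]
t: 7.2
ee_pos: [0.5858, 0.0172, 0.0871]
tool_rot: [0.0, -0.566, 0.824, 0.0]
force: [-4.1, 0.3, 7.4]
grip_width: 0.0288
t 7.2 p [0.5858 0.0172 0.0871] w 0.028813088796911652 F [-4.05  0.32  7.35] M [0.21  0.593 0.023]
[[-0.358 -0.934  0.   ]
 [-0.934  0.358  0.   ]
 [-0.    -0.    -1.   ]]
[-9.77500393e-02  9.26972275e-02  1.82252670e+00  4.19369180e-04
  1.22604641e+00 -2.87299453e+00]
```

The cheeks are held at 28.8 mm. The bolt is at least 1.4 rad short of snug, so I turn 0.48 rad first and check the forces.

```bash
cat > g.py <<'E'
# measures only: exit 1 if the turning moment or side force is high
from h import *
import sys
o=ctrl.get_obs(); print('t %.2f q6 %.3f F'%(o['t'],o['joint_pos'][5]),np.round(o['force'],1),'M',np.round(o['moment'],3),'xyz',np.round(o['ee_pos'],4),'w %.4f'%o['grip_width'])
sys.exit(abs(o['moment'][2])>float(sys.argv[1]) or np.linalg.norm(o['force'])>30)
E
python3 -m pendant '[{"tx":0,"ty":0,"tz":0,"rx":0,"ry":0,"rz":0,"fingers":0.2},{"tx":0,"ty":0,"tz":0,"rx":0,"ry":0,"rz":0,"fingers":0.2}]' 60 >/dev/null
python3 g.py 9
python3 -m pendant '[{"tx":0,"ty":0,"tz":0,"rx":0,"ry":0,"rz":0.08,"fingers":0.2},{"tx":0,"ty":0,"tz":0,"rx":0,"ry":0,"rz":0.08,"fingers":0.2}]' >/dev/null
python3 g.py 9
python3 -m pendant '[{"tx":0,"ty":0,"tz":0,"rx":0,"ry":0,"rz":0.08,"fingers":0.2},{"tx":0,"ty":0,"tz":0,"rx":0,"ry":0,"rz":0.08,"fingers":0.2},{"tx":0,"ty":0,"tz":0,"rx":0,"ry":0,"rz":0.08,"fingers":0.2},{"tx":0,"ty":0,"tz":0,"rx":0,"ry":0,"rz":0.08,"fingers":0.2}]' >/dev/null
python3 g.py 9
python3 -m pendant '[{"tx":0,"ty":0,"tz":0,"rx":0,"ry":0,"rz":0,"fingers":0.2},{"tx":0,"ty":0,"tz":0,"rx":0,"ry":0,"rz":0,"fingers":0.2}]' >/dev/null
python3 g.py 9
```

```text
t 7.37 q6 -2.873 F [-4.8  1.2  6.7] M [ 0.131  0.684 -0.009] xyz [0.5858 0.0172 0.0872] w 0.0270
t 7.53 q6 -2.709 F [-3.7 -0.   6.9] M [0.114 0.636 0.092] xyz [0.5858 0.0172 0.0872] w 0.0270
t 7.87 q6 -2.389 F [-3.7  0.3  6.1] M [0.154 0.642 0.112] xyz [0.5858 0.0171 0.0871] w 0.0270
t 8.03 q6 -2.393 F [-4.4  0.9  6.1] M [0.125 0.599 0.044] xyz [0.5858 0.0171 0.0871] w 0.0270False
False
False
False
```

The bolt turns freely: Mz is about 0.1 moving, the side forces stay constant and the jaw width is steady. I turn on to 1.28 rad, then feel forward in 0.06 rad steps, each guarded by a moment check.

```bash
sed -i 's/sys.exit(\(.*\))$/sys.exit(int(\1))/' g.py
python3 -m pendant '[{"tx":0,"ty":0,"tz":0,"rx":0,"ry":0,"rz":0.08,"fingers":0.2},{"tx":0,"ty":0,"tz":0,"rx":0,"ry":0,"rz":0.08,"fingers":0.2},{"tx":0,"ty":0,"tz":0,"rx":0,"ry":0,"rz":0.08,"fingers":0.2},{"tx":0,"ty":0,"tz":0,"rx":0,"ry":0,"rz":0.08,"fingers":0.2},{"tx":0,"ty":0,"tz":0,"rx":0,"ry":0,"rz":0.08,"fingers":0.2},{"tx":0,"ty":0,"tz":0,"rx":0,"ry":0,"rz":0.08,"fingers":0.2},{"tx":0,"ty":0,"tz":0,"rx":0,"ry":0,"rz":0.08,"fingers":0.2},{"tx":0,"ty":0,"tz":0,"rx":0,"ry":0,"rz":0.08,"fingers":0.2},{"tx":0,"ty":0,"tz":0,"rx":0,"ry":0,"rz":0.08,"fingers":0.2},{"tx":0,"ty":0,"tz":0,"rx":0,"ry":0,"rz":0.08,"fingers":0.2},{"tx":0,"ty":0,"tz":0,"rx":0,"ry":0,"rz":0,"fingers":0.2}]' >/dev/null
python3 g.py 0.22 && python3 -m pendant '[{"tx":0,"ty":0,"tz":0,"rx":0,"ry":0,"rz":0.03,"fingers":0.2},{"tx":0,"ty":0,"tz":0,"rx":0,"ry":0,"rz":0.03,"fingers":0.2}]' >/dev/null &&
python3 g.py 0.22 && python3 -m pendant '[{"tx":0,"ty":0,"tz":0,"rx":0,"ry":0,"rz":0.03,"fingers":0.2},{"tx":0,"ty":0,"tz":0,"rx":0,"ry":0,"rz":0.03,"fingers":0.2}]' >/dev/null &&
python3 g.py 0.22 && python3 -m pendant '[{"tx":0,"ty":0,"tz":0,"rx":0,"ry":0,"rz":0.03,"fingers":0.2},{"tx":0,"ty":0,"tz":0,"rx":0,"ry":0,"rz":0.03,"fingers":0.2}]' >/dev/null &&
python3 g.py 0.22 && python3 -m pendant '[{"tx":0,"ty":0,"tz":0,"rx":0,"ry":0,"rz":0.03,"fingers":0.2},{"tx":0,"ty":0,"tz":0,"rx":0,"ry":0,"rz":0.03,"fingers":0.2}]' >/dev/null &&
python3 g.py 0.22 && python3 -m pendant '[{"tx":0,"ty":0,"tz":0,"rx":0,"ry":0,"rz":0.03,"fingers":0.2},{"tx":0,"ty":0,"tz":0,"rx":0,"ry":0,"rz":0.03,"fingers":0.2}]' >/dev/null &&
python3 g.py 0.22 && python3 -m pendant '[{"tx":0,"ty":0,"tz":0,"rx":0,"ry":0,"rz":0.03,"fingers":0.2},{"tx":0,"ty":0,"tz":0,"rx":0,"ry":0,"rz":0.03,"fingers":0.2}]' >/dev/null &&
python3 g.py 0.22 && python3 -m pendant '[{"tx":0,"ty":0,"tz":0,"rx":0,"ry":0,"rz":0.03,"fingers":0.2},{"tx":0,"ty":0,"tz":0,"rx":0,"ry":0,"rz":0.03,"fingers":0.2}]' >/dev/null &&
python3 g.py 0.22 && python3 -m pendant '[{"tx":0,"ty":0,"tz":0,"rx":0,"ry":0,"rz":0.03,"fingers":0.2},{"tx":0,"ty":0,"tz":0,"rx":0,"ry":0,"rz":0.03,"fingers":0.2}]' >/dev/null &&
python3 g.py 0.22 && python3 -m pendant '[{"tx":0,"ty":0,"tz":0,"rx":0,"ry":0,"rz":0.03,"fingers":0.2},{"tx":0,"ty":0,"tz":0,"rx":0,"ry":0,"rz":0.03,"fingers":0.2}]' >/dev/null &&
python3 g.py 0.22 && python3 -m pendant '[{"tx":0,"ty":0,"tz":0,"rx":0,"ry":0,"rz":0.03,"fingers":0.2},{"tx":0,"ty":0,"tz":0,"rx":0,"ry":0,"rz":0.03,"fingers":0.2}]' >/dev/null &&
python3 g.py 0.22
```

```text
t 8.95 q6 -1.590 F [-3.9  0.6  5.2] M [-0.025  0.64   0.01 ] xyz [0.5858 0.0169 0.087 ] w 0.0270
t 9.12 q6 -1.532 F [-4.4  1.3  6.7] M [-0.095  0.633  0.071] xyz [0.5858 0.0169 0.0871] w 0.0268
t 9.28 q6 -1.472 F [-4.2 -0.5  5.9] M [-0.114  0.601  0.133] xyz [0.5857 0.0169 0.087 ] w 0.0267
t 9.45 q6 -1.412 F [-3.9  0.4  6.5] M [-0.084  0.716  0.11 ] xyz [0.5857 0.0169 0.087 ] w 0.0273
t 9.62 q6 -1.352 F [-5.   0.9  6.3] M [-0.092  0.718  0.087] xyz [0.5857 0.0169 0.087 ] w 0.0272
t 9.78 q6 -1.292 F [-3.6  0.2  6.1] M [-0.164  0.731  0.114] xyz [0.5857 0.0169 0.087 ] w 0.0272
t 9.95 q6 -1.232 F [-4.2 -0.1  6.1] M [-0.073  0.674  0.055] xyz [0.5857 0.0169 0.087 ] w 0.0266
t 10.12 q6 -1.172 F [-4.4  0.   7.1] M [-0.109  0.696  0.109] xyz [0.5857 0.0168 0.087 ] w 0.0271
t 10.28 q6 -1.112 F [-4.   0.4  5.4] M [-0.082  0.752  0.071] xyz [0.5856 0.0169 0.087 ] w 0.0268
t 10.45 q6 -1.052 F [-4.5 -0.3  5.7] M [-0.072  0.745  0.101] xyz [0.5856 0.0168 0.0869] w 0.0271
t 10.62 q6 -0.992 F [-3.4  0.6  6.9] M [-0.1    0.771  0.078] xyz [0.5856 0.0168 0.0869] w 0.0272
```

```bash
python3 g.py 0.22 && python3 -m pendant '[{"tx":0,"ty":0,"tz":0,"rx":0,"ry":0,"rz":0.03,"fingers":0.2},{"tx":0,"ty":0,"tz":0,"rx":0,"ry":0,"rz":0.03,"fingers":0.2}]' >/dev/null &&
python3 g.py 0.22 && python3 -m pendant '[{"tx":0,"ty":0,"tz":0,"rx":0,"ry":0,"rz":0.03,"fingers":0.2},{"tx":0,"ty":0,"tz":0,"rx":0,"ry":0,"rz":0.03,"fingers":0.2}]' >/dev/null &&
python3 g.py 0.22 && python3 -m pendant '[{"tx":0,"ty":0,"tz":0,"rx":0,"ry":0,"rz":0.03,"fingers":0.2},{"tx":0,"ty":0,"tz":0,"rx":0,"ry":0,"rz":0.03,"fingers":0.2}]' >/dev/null &&
python3 g.py 0.22 && python3 -m pendant '[{"tx":0,"ty":0,"tz":0,"rx":0,"ry":0,"rz":0.03,"fingers":0.2},{"tx":0,"ty":0,"tz":0,"rx":0,"ry":0,"rz":0.03,"fingers":0.2}]' >/dev/null &&
python3 g.py 0.22 && python3 -m pendant '[{"tx":0,"ty":0,"tz":0,"rx":0,"ry":0,"rz":0.03,"fingers":0.2},{"tx":0,"ty":0,"tz":0,"rx":0,"ry":0,"rz":0.03,"fingers":0.2}]' >/dev/null &&
python3 g.py 0.22 && python3 -m pendant '[{"tx":0,"ty":0,"tz":0,"rx":0,"ry":0,"rz":0.03,"fingers":0.2},{"tx":0,"ty":0,"tz":0,"rx":0,"ry":0,"rz":0.03,"fingers":0.2}]' >/dev/null &&
python3 g.py 0.22 && python3 -m pendant '[{"tx":0,"ty":0,"tz":0,"rx":0,"ry":0,"rz":0.03,"fingers":0.2},{"tx":0,"ty":0,"tz":0,"rx":0,"ry":0,"rz":0.03,"fingers":0.2}]' >/dev/null &&
python3 g.py 0.22 && python3 -m pendant '[{"tx":0,"ty":0,"tz":0,"rx":0,"ry":0,"rz":0.03,"fingers":0.2},{"tx":0,"ty":0,"tz":0,"rx":0,"ry":0,"rz":0.03,"fingers":0.2}]' >/dev/null &&
python3 g.py 0.22 && python3 -m pendant '[{"tx":0,"ty":0,"tz":0,"rx":0,"ry":0,"rz":0.03,"fingers":0.2},{"tx":0,"ty":0,"tz":0,"rx":0,"ry":0,"rz":0.03,"fingers":0.2}]' >/dev/null &&
python3 g.py 0.22 && python3 -m pendant '[{"tx":0,"ty":0,"tz":0,"rx":0,"ry":0,"rz":0.03,"fingers":0.2},{"tx":0,"ty":0,"tz":0,"rx":0,"ry":0,"rz":0.03,"fingers":0.2}]' >/dev/null &&
python3 g.py 0.22 && python3 -m pendant '[{"tx":0,"ty":0,"tz":0,"rx":0,"ry":0,"rz":0.03,"fingers":0.2},{"tx":0,"ty":0,"tz":0,"rx":0,"ry":0,"rz":0.03,"fingers":0.2}]' >/dev/null &&
python3 g.py 0.22 && python3 -m pendant '[{"tx":0,"ty":0,"tz":0,"rx":0,"ry":0,"rz":0.03,"fingers":0.2},{"tx":0,"ty":0,"tz":0,"rx":0,"ry":0,"rz":0.03,"fingers":0.2}]' >/dev/null &&
python3 g.py 0.22 && python3 -m pendant '[{"tx":0,"ty":0,"tz":0,"rx":0,"ry":0,"rz":0.03,"fingers":0.2},{"tx":0,"ty":0,"tz":0,"rx":0,"ry":0,"rz":0.03,"fingers":0.2}]' >/dev/null &&
python3 g.py 0.22 && python3 -m pendant '[{"tx":0,"ty":0,"tz":0,"rx":0,"ry":0,"rz":0.03,"fingers":0.2},{"tx":0,"ty":0,"tz":0,"rx":0,"ry":0,"rz":0.03,"fingers":0.2}]' >/dev/null &&
python3 g.py 0.22 && python3 -m pendant '[{"tx":0,"ty":0,"tz":0,"rx":0,"ry":0,"rz":0.03,"fingers":0.2},{"tx":0,"ty":0,"tz":0,"rx":0,"ry":0,"rz":0.03,"fingers":0.2}]' >/dev/null &&
python3 g.py 0.22 && python3 -m pendant '[{"tx":0,"ty":0,"tz":0,"rx":0,"ry":0,"rz":0.03,"fingers":0.2},{"tx":0,"ty":0,"tz":0,"rx":0,"ry":0,"rz":0.03,"fingers":0.2}]' >/dev/null &&
python3 g.py 0.22
```

```text
t 10.62 q6 -0.992 F [-3.4  0.6  6.9] M [-0.1    0.771  0.078] xyz [0.5856 0.0168 0.0869] w 0.0272
t 10.78 q6 -0.932 F [-3.2 -0.8  6.8] M [-0.052  0.835  0.085] xyz [0.5856 0.0169 0.0869] w 0.0266
t 10.95 q6 -0.872 F [-3.5  0.1  5.3] M [-0.146  0.815  0.059] xyz [0.5855 0.0169 0.0869] w 0.0269
t 11.12 q6 -0.812 F [-4.3 -0.1  5.7] M [-0.098  0.772  0.125] xyz [0.5855 0.0169 0.0869] w 0.0270
t 11.28 q6 -0.752 F [-4.7  0.2  6.7] M [-0.052  0.848  0.083] xyz [0.5855 0.0169 0.0869] w 0.0267
t 11.45 q6 -0.692 F [-4.3  0.1  5.2] M [-0.106  0.808  0.108] xyz [0.5855 0.0169 0.0869] w 0.0269
t 11.62 q6 -0.632 F [-4.6 -0.9  5.6] M [-0.027  0.84   0.128] xyz [0.5854 0.0169 0.0869] w 0.0268
t 11.78 q6 -0.572 F [-4.6 -0.2  6.4] M [-0.073  0.874  0.1  ] xyz [0.5854 0.0169 0.0869] w 0.0272
t 11.95 q6 -0.512 F [-4.8  0.6  6.5] M [-0.108  0.792  0.098] xyz [0.5854 0.0169 0.0869] w 0.0271
t 12.12 q6 -0.452 F [-4.9  0.5  6.3] M [-0.01   0.909  0.124] xyz [0.5854 0.0169 0.0869] w 0.0269
t 12.28 q6 -0.392 F [-4.4  0.   5.9] M [-0.049  0.877  0.111] xyz [0.5854 0.0169 0.0868] w 0.0269
t 12.45 q6 -0.332 F [-3.9  0.2  6.3] M [-0.039  0.907  0.058] xyz [0.5854 0.0169 0.0868] w 0.0270
t 12.62 q6 -0.272 F [-4.6  0.8  6.1] M [0.057 0.878 0.11 ] xyz [0.5854 0.0169 0.0868] w 0.0267
t 12.78 q6 -0.212 F [-5.4  0.8  6. ] M [0.045 0.857 0.079] xyz [0.5854 0.017  0.0868] w 0.0271
t 12.95 q6 -0.152 F [-4.5  0.5  6.5] M [0.017 0.866 0.067] xyz [0.5853 0.017  0.0868] w 0.0269
t 13.12 q6 -0.092 F [-4.4  0.6  6.3] M [0.019 0.878 0.097] xyz [0.5853 0.017  0.0868] w 0.0267
t 13.28 q6 -0.032 F [-3.5 -0.6  7.1] M [0.107 0.866 0.136] xyz [0.5853 0.017  0.0868] w 0.0270
```

```bash
python3 g.py 0.22 && python3 -m pendant '[{"tx":0,"ty":0,"tz":0,"rx":0,"ry":0,"rz":0.03,"fingers":0.2},{"tx":0,"ty":0,"tz":0,"rx":0,"ry":0,"rz":0.03,"fingers":0.2}]' >/dev/null &&
python3 g.py 0.22 && python3 -m pendant '[{"tx":0,"ty":0,"tz":0,"rx":0,"ry":0,"rz":0.03,"fingers":0.2},{"tx":0,"ty":0,"tz":0,"rx":0,"ry":0,"rz":0.03,"fingers":0.2}]' >/dev/null &&
python3 g.py 0.22 && python3 -m pendant '[{"tx":0,"ty":0,"tz":0,"rx":0,"ry":0,"rz":0.03,"fingers":0.2},{"tx":0,"ty":0,"tz":0,"rx":0,"ry":0,"rz":0.03,"fingers":0.2}]' >/dev/null &&
python3 g.py 0.22 && python3 -m pendant '[{"tx":0,"ty":0,"tz":0,"rx":0,"ry":0,"rz":0.03,"fingers":0.2},{"tx":0,"ty":0,"tz":0,"rx":0,"ry":0,"rz":0.03,"fingers":0.2}]' >/dev/null &&
python3 g.py 0.22 && python3 -m pendant '[{"tx":0,"ty":0,"tz":0,"rx":0,"ry":0,"rz":0.03,"fingers":0.2},{"tx":0,"ty":0,"tz":0,"rx":0,"ry":0,"rz":0.03,"fingers":0.2}]' >/dev/null &&
python3 g.py 0.22 && python3 -m pendant '[{"tx":0,"ty":0,"tz":0,"rx":0,"ry":0,"rz":0.03,"fingers":0.2},{"tx":0,"ty":0,"tz":0,"rx":0,"ry":0,"rz":0.03,"fingers":0.2}]' >/dev/null &&
python3 g.py 0.22 && python3 -m pendant '[{"tx":0,"ty":0,"tz":0,"rx":0,"ry":0,"rz":0.03,"fingers":0.2},{"tx":0,"ty":0,"tz":0,"rx":0,"ry":0,"rz":0.03,"fingers":0.2}]' >/dev/null &&
python3 g.py 0.22 && python3 -m pendant '[{"tx":0,"ty":0,"tz":0,"rx":0,"ry":0,"rz":0.03,"fingers":0.2},{"tx":0,"ty":0,"tz":0,"rx":0,"ry":0,"rz":0.03,"fingers":0.2}]' >/dev/null &&
python3 g.py 0.22 && python3 -m pendant '[{"tx":0,"ty":0,"tz":0,"rx":0,"ry":0,"rz":0.03,"fingers":0.2},{"tx":0,"ty":0,"tz":0,"rx":0,"ry":0,"rz":0.03,"fingers":0.2}]' >/dev/null &&
python3 g.py 0.22 && python3 -m pendant '[{"tx":0,"ty":0,"tz":0,"rx":0,"ry":0,"rz":0.03,"fingers":0.2},{"tx":0,"ty":0,"tz":0,"rx":0,"ry":0,"rz":0.03,"fingers":0.2}]' >/dev/null &&
python3 g.py 0.22 && python3 -m pendant '[{"tx":0,"ty":0,"tz":0,"rx":0,"ry":0,"rz":0.03,"fingers":0.2},{"tx":0,"ty":0,"tz":0,"rx":0,"ry":0,"rz":0.03,"fingers":0.2}]' >/dev/null &&
python3 g.py 0.22 && python3 -m pendant '[{"tx":0,"ty":0,"tz":0,"rx":0,"ry":0,"rz":0.03,"fingers":0.2},{"tx":0,"ty":0,"tz":0,"rx":0,"ry":0,"rz":0.03,"fingers":0.2}]' >/dev/null &&
python3 g.py 0.22 && python3 -m pendant '[{"tx":0,"ty":0,"tz":0,"rx":0,"ry":0,"rz":0.03,"fingers":0.2},{"tx":0,"ty":0,"tz":0,"rx":0,"ry":0,"rz":0.03,"fingers":0.2}]' >/dev/null &&
python3 g.py 0.22 && python3 -m pendant '[{"tx":0,"ty":0,"tz":0,"rx":0,"ry":0,"rz":0.03,"fingers":0.2},{"tx":0,"ty":0,"tz":0,"rx":0,"ry":0,"rz":0.03,"fingers":0.2}]' >/dev/null &&
python3 g.py 0.22 && python3 -m pendant '[{"tx":0,"ty":0,"tz":0,"rx":0,"ry":0,"rz":0.03,"fingers":0.2},{"tx":0,"ty":0,"tz":0,"rx":0,"ry":0,"rz":0.03,"fingers":0.2}]' >/dev/null &&
python3 g.py 0.22 && python3 -m pendant '[{"tx":0,"ty":0,"tz":0,"rx":0,"ry":0,"rz":0.03,"fingers":0.2},{"tx":0,"ty":0,"tz":0,"rx":0,"ry":0,"rz":0.03,"fingers":0.2}]' >/dev/null &&
python3 g.py 0.22 && python3 -m pendant '[{"tx":0,"ty":0,"tz":0,"rx":0,"ry":0,"rz":0.03,"fingers":0.2},{"tx":0,"ty":0,"tz":0,"rx":0,"ry":0,"rz":0.03,"fingers":0.2}]' >/dev/null &&
python3 g.py 0.22 && python3 -m pendant '[{"tx":0,"ty":0,"tz":0,"rx":0,"ry":0,"rz":0.03,"fingers":0.2},{"tx":0,"ty":0,"tz":0,"rx":0,"ry":0,"rz":0.03,"fingers":0.2}]' >/dev/null &&
python3 g.py 0.22
```

```text
t 13.28 q6 -0.032 F [-3.5 -0.6  7.1] M [0.107 0.866 0.136] xyz [0.5853 0.017  0.0868] w 0.0270
t 13.45 q6 0.028 F [-3.9 -0.4  6.2] M [0.06  0.855 0.156] xyz [0.5853 0.017  0.0868] w 0.0270
t 13.62 q6 0.088 F [-4.9 -0.2  6.4] M [0.128 0.856 0.129] xyz [0.5853 0.0171 0.0868] w 0.0273
t 13.78 q6 0.148 F [-3.3  0.2  6.5] M [0.117 0.874 0.152] xyz [0.5853 0.0171 0.0868] w 0.0268
t 13.95 q6 0.208 F [-4.6  0.5  6.7] M [0.138 0.882 0.059] xyz [0.5853 0.0171 0.0868] w 0.0269
t 14.12 q6 0.268 F [-4.2  1.3  6.2] M [0.145 0.879 0.085] xyz [0.5853 0.0171 0.0867] w 0.0273
t 14.28 q6 0.328 F [-4.8  0.6  7.1] M [0.176 0.888 0.058] xyz [0.5853 0.0171 0.0867] w 0.0272
t 14.45 q6 0.388 F [-5.4  1.   6.2] M [0.161 0.868 0.134] xyz [0.5853 0.0172 0.0867] w 0.0269
t 14.62 q6 0.448 F [-4.6  0.4  6.2] M [0.165 0.86  0.412] xyz [0.5853 0.0172 0.0867] w 0.0269
```

The moment jumped to 0.41 at q6 = 0.448, so the head has seated. I add a touch to reach the middle of the snug range, then hold.

```bash
python3 -m pendant '[{"tx":0,"ty":0,"tz":0,"rx":0,"ry":0,"rz":0.015,"fingers":0.2},{"tx":0,"ty":0,"tz":0,"rx":0,"ry":0,"rz":0,"fingers":0.2},{"tx":0,"ty":0,"tz":0,"rx":0,"ry":0,"rz":0,"fingers":0.2},{"tx":0,"ty":0,"tz":0,"rx":0,"ry":0,"rz":0,"fingers":0.2}]' >/dev/null; python3 g.py 9
python3 -m pendant '[{"tx":0,"ty":0,"tz":0,"rx":0,"ry":0,"rz":0,"fingers":0.2}]' >/dev/null; python3 g.py 9
```

```text
t 14.95 q6 0.461 F [-5.   1.1  6.5] M [0.199 0.899 0.348] xyz [0.5853 0.0172 0.0867] w 0.0267
t 15.03 q6 0.461 F [-4.3 -0.8  5.8] M [0.151 0.858 0.387] xyz [0.5853 0.0172 0.0867] w 0.0269
```

```bash
python3 -m pendant '[{"tx":0,"ty":0,"tz":0,"rx":0,"ry":0,"rz":0.02,"fingers":0.2},{"tx":0,"ty":0,"tz":0,"rx":0,"ry":0,"rz":0,"fingers":0.2},{"tx":0,"ty":0,"tz":0,"rx":0,"ry":0,"rz":0,"fingers":0.2}]' >/dev/null; python3 g.py 9
python3 -m pendant '[{"tx":0,"ty":0,"tz":0,"rx":0,"ry":0,"rz":0,"fingers":0.2},{"tx":0,"ty":0,"tz":0,"rx":0,"ry":0,"rz":0,"fingers":0.2}]' >/dev/null; python3 g.py 9
```

```text
t 15.28 q6 0.481 F [-4.3 -0.1  5.7] M [0.209 0.871 0.516] xyz [0.5853 0.0172 0.0867] w 0.0271
t 15.45 q6 0.481 F [-4.5 -0.6  6. ] M [0.172 0.855 0.494] xyz [0.5853 0.0171 0.0867] w 0.0269
```

Torque is about 0.5 N m, held for well over 0.3 s. Now I release and rise.

```bash
python3 -m pendant '[{"tx":0,"ty":0,"tz":0,"rx":0,"ry":0,"rz":0,"fingers":0.4},{"tx":0,"ty":0,"tz":0,"rx":0,"ry":0,"rz":0,"fingers":0.8},{"tx":0,"ty":0,"tz":0,"rx":0,"ry":0,"rz":0,"fingers":0.8},{"tx":0,"ty":0,"tz":0,"rx":0,"ry":0,"rz":0,"fingers":0.8},{"tx":0,"ty":0,"tz":0,"rx":0,"ry":0,"rz":0,"fingers":0.8}]' >/dev/null; python3 g.py 9
python3 -m pendant '[{"tx":0,"ty":0,"tz":-2.5,"rx":0,"ry":0,"rz":0,"fingers":0.8},{"tx":0,"ty":0,"tz":-3,"rx":0,"ry":0,"rz":0,"fingers":0.8},{"tx":0,"ty":0,"tz":-3,"rx":0,"ry":0,"rz":0,"fingers":0.8},{"tx":0,"ty":0,"tz":-3,"rx":0,"ry":0,"rz":0,"fingers":0.8},{"tx":0,"ty":0,"tz":0,"rx":0,"ry":0,"rz":0,"fingers":0.8},{"tx":0,"ty":0,"tz":0,"rx":0,"ry":0,"rz":0,"fingers":0.8}]' >/dev/null; python3 g.py 9
python3 - <<'E'
from h import *
st(); f=shot('wrist'); im=f['frame'][:,:,::-1]
c=np.clip(im[100:384,100:420].astype(float)*1.8,0,255).astype(np.uint8)
cv2.imwrite('pics/w5.png',cv2.resize(c,None,fx=2,fy=2))
E
```

```text
t 15.87 q6 0.482 F [-0.3  0.5  0.8] M [0.003 0.009 0.004] xyz [0.5856 0.0169 0.0852] w 0.0681
t 16.37 q6 0.482 F [ 0.6 -1.3 -1.2] M [-0.029 -0.02   0.014] xyz [0.5871 0.0168 0.2033] w 0.0683
t 16.3667 p [0.5871 0.0168 0.2033] w 0.06825433332138879 F [ 0.6  -1.31 -1.2 ] M [-0.029 -0.02   0.014]
[[ 0.548  0.836  0.005]
 [ 0.836 -0.548 -0.001]
 [ 0.003  0.005 -1.   ]]
```

View pics/w5.png

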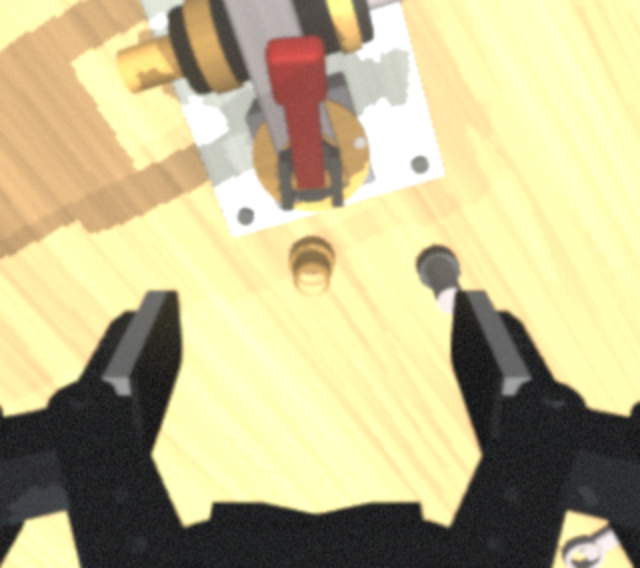

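The lever is raised and still between the open fingers. The paddle centre is at crop (298,68) and the fork at (312,180), and the white dot at (360,143) is visible. The coupling and spare bolt are untouched. I work out the lever's azimuth in the tool frame.

```bash
python3 - <<'E'
from h import *
from scipy.optimize import brentq
f=shot('wrist'); o,R=st(); O=np.array([.5853,.0170])
for (u,v) in ((249,127),(249,135),(251,147),(252.5,155),(253.5,165)):
    o_,d=ray(f,u,v)
    g=lambda k:(lambda X: X[2]-.103-np.hypot(*(X[:2]-O))*np.tan(.8))(o_+k*d)
    ks=np.linspace(.1,.4,300); gs=[g(k) for k in ks]; i=next(i for i in range(299) if gs[i]*gs[i+1]<0)
    X=o_+brentq(g,ks[i],ks[i+1])*d; print((u,v),X.round(4),'tool',(R.T@(X-o['ee_pos'])).round(4))
E
```

```text
t 16.4667 p [0.585  0.017  0.1992] w 0.06809673428296326 F [ 0.01 -0.16 -0.98] M [ 0.024 -0.031 -0.028]
[[ 0.548  0.836 -0.002]
 [ 0.836 -0.548  0.   ]
 [-0.001 -0.001 -1.   ]]
(249, 127) [0.6157 0.0705 0.1663] tool [ 0.0616 -0.0036  0.0328]
(249, 135) [0.6125 0.0661 0.1608] tool [ 0.0562 -0.0038  0.0384]
(251, 147) [0.6084 0.058  0.1514] tool [ 0.0472 -0.0029  0.0477]
(252.5, 155) [0.6054 0.052  0.1445] tool [ 0.0405 -0.0021  0.0546]
(253.5, 165) [0.6007 0.044  0.135 ] tool [ 0.0313 -0.0015  0.0642]
```

The lever sits about 0.06 rad back from the tool's x, which is the expected spring-back. I turn to line up with it, close the fingers, move out over the paddle and press down along its arc.

```bash
python3 -m pendant '[{"tx":0,"ty":0,"tz":0,"rx":0,"ry":0,"rz":-0.06,"fingers":0},{"tx":0,"ty":0,"tz":0,"rx":0,"ry":0,"rz":0,"fingers":0},{"tx":0,"ty":0,"tz":0,"rx":0,"ry":0,"rz":0,"fingers":0},{"tx":0,"ty":0,"tz":0,"rx":0,"ry":0,"rz":0,"fingers":0},{"tx":2,"ty":0,"tz":0,"rx":0,"ry":0,"rz":0,"fingers":0},{"tx":2,"ty":0,"tz":0,"rx":0,"ry":0,"rz":0,"fingers":0},{"tx":0,"ty":0,"tz":1,"rx":0,"ry":0,"rz":0,"fingers":0},{"tx":0,"ty":0,"tz":1.5,"rx":0,"ry":0,"rz":0,"fingers":0},{"tx":0,"ty":0,"tz":0.8,"rx":0,"ry":0,"rz":0,"fingers":0},{"tx":0,"ty":0,"tz":0,"rx":0,"ry":0,"rz":0,"fingers":0}]' >/dev/null; python3 g.py 0.3 &&
python3 -m pendant '[{"tx":0.35,"ty":0,"tz":0.57,"rx":0,"ry":0,"rz":0,"fingers":0},{"tx":0.35,"ty":0,"tz":0.57,"rx":0,"ry":0,"rz":0,"fingers":0},{"tx":0.35,"ty":0,"tz":0.57,"rx":0,"ry":0,"rz":0,"fingers":0}]' >/dev/null; python3 g.py 0.3 &&
python3 -m pendant '[{"tx":0.31,"ty":0,"tz":0.43,"rx":0,"ry":0,"rz":0,"fingers":0},{"tx":0.31,"ty":0,"tz":0.43,"rx":0,"ry":0,"rz":0,"fingers":0},{"tx":0.31,"ty":0,"tz":0.43,"rx":0,"ry":0,"rz":0,"fingers":0}]' >/dev/null; python3 g.py 0.3
```

```text
t 17.30 q6 0.483 F [-0.2  1.2 -0.8] M [-0.033  0.012 -0.012] xyz [0.6033 0.0514 0.1636] w -0.0000
t 17.55 q6 0.499 F [-0.8 -0.6  7. ] M [ 0.026  0.101 -0.012] xyz [0.6119 0.0608 0.1517] w 0.0004
t 17.80 q6 0.512 F [-1.4 -0.5  5.1] M [-0.166  0.311 -0.037] xyz [0.6167 0.069  0.1395] w 0.0002
```

```bash
python3 -m pendant '[{"tx":0.15,"ty":0,"tz":0.49,"rx":0,"ry":0,"rz":0,"fingers":0},{"tx":0.15,"ty":0,"tz":0.49,"rx":0,"ry":0,"rz":0,"fingers":0},{"tx":0.15,"ty":0,"tz":0.49,"rx":0,"ry":0,"rz":0,"fingers":0}]' >/dev/null; python3 g.py 0.3 &&
python3 -m pendant '[{"tx":0.1,"ty":0,"tz":0.5,"rx":0,"ry":0,"rz":0,"fingers":0},{"tx":0.1,"ty":0,"tz":0.5,"rx":0,"ry":0,"rz":0,"fingers":0},{"tx":0.1,"ty":0,"tz":0.4,"rx":0,"ry":0,"rz":0,"fingers":0},{"tx":0,"ty":0,"tz":0,"rx":0,"ry":0,"rz":0,"fingers":0},{"tx":0,"ty":0,"tz":0,"rx":0,"ry":0,"rz":0,"fingers":0}]' >/dev/null; python3 g.py 0.3 &&
python3 -m pendant '[{"tx":0,"ty":0,"tz":0.1,"rx":0,"ry":0,"rz":0,"fingers":0},{"tx":0,"ty":0,"tz":0,"rx":0,"ry":0,"rz":0,"fingers":0}]' >/dev/null; python3 g.py 0.3
```

```text
t 18.05 q6 0.518 F [0.1 3.3 7.7] M [ 0.639 -0.035  0.017] xyz [0.6201 0.074  0.1258] w -0.0001
t 18.47 q6 0.522 F [1.3 4.  7.3] M [ 0.707 -0.158 -0.047] xyz [0.6216 0.077  0.1116] w -0.0003
t 18.63 q6 0.522 F [0.7 4.7 7.5] M [ 0.759 -0.132  0.022] xyz [0.6217 0.0771 0.1109] w 0.0003
```

```bash
python3 -m pendant '[{"tx":0,"ty":0,"tz":0.25,"rx":0,"ry":0,"rz":0,"fingers":0},{"tx":0,"ty":0,"tz":0.25,"rx":0,"ry":0,"rz":0,"fingers":0},{"tx":0,"ty":0,"tz":0,"rx":0,"ry":0,"rz":0,"fingers":0}]' >/dev/null; python3 g.py 0.3 &&
python3 -m pendant '[{"tx":0,"ty":0,"tz":0.15,"rx":0,"ry":0,"rz":0,"fingers":0},{"tx":0,"ty":0,"tz":0,"rx":0,"ry":0,"rz":0,"fingers":0}]' >/dev/null; python3 g.py 0.3 &&
python3 -m pendant '[{"tx":0,"ty":0,"tz":0.1,"rx":0,"ry":0,"rz":0,"fingers":0},{"tx":0,"ty":0,"tz":0,"rx":0,"ry":0,"rz":0,"fingers":0}]' >/dev/null; python3 g.py 0.3 &&
python3 -m pendant '[{"tx":0,"ty":0,"tz":0.1,"rx":0,"ry":0,"rz":0,"fingers":0},{"tx":0,"ty":0,"tz":0,"rx":0,"ry":0,"rz":0,"fingers":0}]' >/dev/null; python3 g.py 0.3
```

```text
t 18.88 q6 0.522 F [1.9 5.3 8.1] M [ 0.955 -0.276  0.026] xyz [0.6219 0.0775 0.1059] w 0.0002
t 19.05 q6 0.522 F [1.3 5.  7.9] M [ 1.003 -0.191 -0.05 ] xyz [0.6221 0.0776 0.1047] w -0.0003
t 19.22 q6 0.522 F [2.4 5.2 9.3] M [ 0.98  -0.169 -0.034] xyz [0.6222 0.0776 0.104 ] w -0.0000
t 19.38 q6 0.522 F [1.3 5.2 9.3] M [ 0.993 -0.189 -0.005] xyz [0.6223 0.0776 0.1032] w 0.0002
```

```bash
python3 -m pendant '[{"tx":0,"ty":0,"tz":0.1,"rx":0,"ry":0,"rz":0,"fingers":0},{"tx":0,"ty":0,"tz":0,"rx":0,"ry":0,"rz":0,"fingers":0}]' >/dev/null; python3 g.py 0.3 &&
python3 -m pendant '[{"tx":0,"ty":0,"tz":0.1,"rx":0,"ry":0,"rz":0,"fingers":0},{"tx":0,"ty":0,"tz":0,"rx":0,"ry":0,"rz":0,"fingers":0}]' >/dev/null; python3 g.py 0.3 &&
python3 -m pendant '[{"tx":0,"ty":0,"tz":0.1,"rx":0,"ry":0,"rz":0,"fingers":0},{"tx":0,"ty":0,"tz":0,"rx":0,"ry":0,"rz":0,"fingers":0},{"tx":0,"ty":0,"tz":0,"rx":0,"ry":0,"rz":0,"fingers":0}]' >/dev/null; python3 g.py 0.3
```

```text
t 19.55 q6 0.522 F [0.4 7.  9.6] M [ 1.008 -0.205  0.01 ] xyz [0.6223 0.0776 0.1022] w -0.0005
t 19.72 q6 0.522 F [ 0.6  6.2 10.3] M [ 0.934 -0.149 -0.007] xyz [0.6225 0.0777 0.1014] w 0.0002
t 19.97 q6 0.522 F [ 0.2  6.2 11.6] M [ 1.03  -0.066 -0.067] xyz [0.6228 0.0777 0.101 ] w -0.0000
```

```bash
python3 -m pendant '[{"tx":0,"ty":0,"tz":0.15,"rx":0,"ry":0,"rz":0,"fingers":0},{"tx":0,"ty":0,"tz":0,"rx":0,"ry":0,"rz":0,"fingers":0}]' >/dev/null; python3 g.py 0.3 &&
python3 -m pendant '[{"tx":0,"ty":0,"tz":0.15,"rx":0,"ry":0,"rz":0,"fingers":0},{"tx":0,"ty":0,"tz":0,"rx":0,"ry":0,"rz":0,"fingers":0}]' >/dev/null; python3 g.py 0.3
python3 - <<'E'
from h import *
f=shot('side'); O=proj(f,[.6,.04,.1]).astype(int); im=f['frame'][:,:,::-1]
g=shot('scene'); P=proj(g,[.6,.04,.1]).astype(int); jm=g['frame'][:,:,::-1]
a=[cv2.resize(i[q[1]-35:q[1]+35,q[0]-35:q[0]+35],(390,390),interpolation=cv2.INTER_CUBIC) for i,q in ((im,O),(jm,P))]
cv2.imwrite('pics/s6.png',np.clip(np.hstack(a)*1.4,0,255).astype(np.uint8))
E
```

```text
t 20.13 q6 0.522 F [-0.5  6.6 13.7] M [ 1.043 -0.002 -0.033] xyz [0.6232 0.0778 0.1001] w -0.0002
t 20.30 q6 0.522 F [-0.3  6.5 16.3] M [ 1.091  0.113 -0.048] xyz [0.6236 0.0779 0.0993] w 0.0002
```

View pics/s6.png

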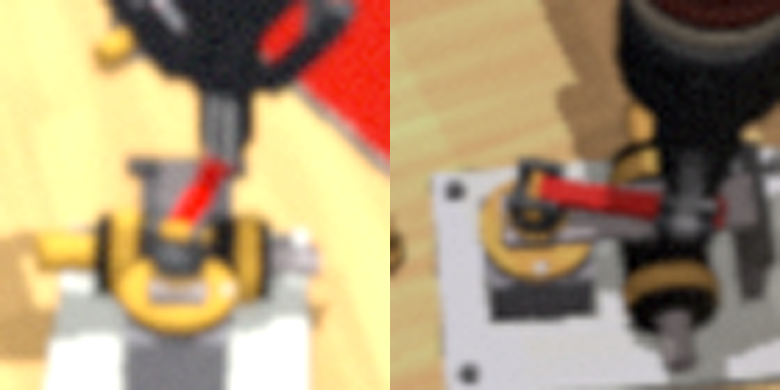

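The lever looks about level under the fingertips: side view from (180,215) to (215,165), scene view from (540,190) to (720,212). Fz has risen to 16 N, so it is near or at the stop. I rise and check it with the wrist camera.

```bash
python3 -m pendant '[{"tx":0,"ty":0,"tz":-1,"rx":0,"ry":0,"rz":0,"fingers":0},{"tx":-1,"ty":0,"tz":-3,"rx":0,"ry":0,"rz":0,"fingers":0},{"tx":-2,"ty":0,"tz":-3,"rx":0,"ry":0,"rz":0,"fingers":0},{"tx":-2,"ty":0,"tz":-3,"rx":0,"ry":0,"rz":0,"fingers":0},{"tx":-1.5,"ty":0,"tz":0,"rx":0,"ry":0,"rz":0,"fingers":0},{"tx":0,"ty":0,"tz":0,"rx":0,"ry":0,"rz":0,"fingers":0},{"tx":0,"ty":0,"tz":0,"rx":0,"ry":0,"rz":0,"fingers":0}]' >/dev/null; python3 g.py 9
python3 - <<'E'
from h import *
f=shot('wrist'); o,R=st(); im=f['frame'][:,:,::-1].copy(); c0=np.clip(im*1.6,0,255).astype(np.uint8)
O=np.array([.5853,.0170]); 
hsv=cv2.cvtColor(im,cv2.COLOR_BGR2HSV); m=(((hsv[...,0]<8)|(hsv[...,0]>172))&(hsv[...,1]>150)&(hsv[...,2]>50)).astype(np.uint8)
n,l,s,ce=cv2.connectedComponentsWithStats(m); print(s[1:][s[1:,4]>60].tolist())
d=R[:2,0]
for a in (0,.05,.1,.15,.2):
    P=[]
    for r in (.062,.088):
        rr=r*np.cos(a)-.005*np.sin(a); z=.099+r*np.sin(a)+.005*np.cos(a); P.append(proj(f,[O[0]+d[0]*rr,O[1]+d[1]*rr,z]).round(1).tolist())
    # apparent paddle width at the end
    w_=np.array([-d[1],d[0]])*.009; rr=.08*np.cos(a); z=.104+.08*np.sin(a)
    q=[proj(f,[O[0]+d[0]*rr+k*w_[0],O[1]+d[1]*rr+k*w_[1],z]) for k in (1,-1)]
    print(a,P,'pad width px',np.linalg.norm(q[0]-q[1]).round(2))
cv2.imwrite('pics/w7.png',cv2.resize(c0[60:260,150:350],None,fx=3,fy=3,interpolation=cv2.INTER_CUBIC))
E
```

```text
t 20.98 q6 0.426 F [ 0.3  0.2 -0.5] M [ 0.004  0.045 -0.011] xyz [0.5866 0.0187 0.1931] w -0.0000
t 21.0333 p [0.5863 0.0192 0.192 ] w -0.00034727252734320744 F [-0.29  0.22 -0.3 ] M [-0.019 -0.017 -0.02 ]
[[ 0.497  0.868 -0.001]
 [ 0.868 -0.497  0.001]
 [-0.    -0.001 -1.   ]]
[[246, 82, 22, 114, 1601]]
0 [[256.5, 118.6], [256.4, 81.5]] pad width px 25.07
0.05 [[256.5, 119.6], [256.4, 82.0]] pad width px 25.5
0.1 [[256.5, 120.7], [256.4, 82.9]] pad width px 25.94
0.15 [[256.5, 122.1], [256.3, 84.1]] pad width px 26.38
0.2 [[256.4, 123.8], [256.3, 85.8]] pad width px 26.83
```

View pics/w7.png

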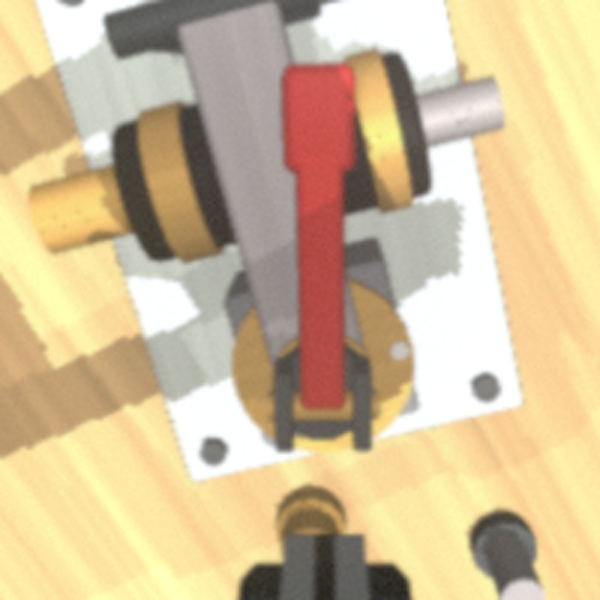

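The lever is flat:
- **Lever end:** it is at crop (320,66), image row 82, against 81.5 predicted for level.
- **Paddle width:** 23 px against 25 predicted, so it is not tipped up.
- **Bolt direction:** the lever is still aligned with the tool's x to about 1°.

The arm is clear, so I hand in.

```bash
python3 -c "
from cell import ticket; print(ticket.close_job())"
```

```text
the job is handed in; nothing more can be done
None
```

The bolt was turned down snug, the red lever was folded flat, and the job was handed in at about 21 s. No verdict is reported back.

- **Snugging:** I gripped the flats of the bolt's forked head and turned it clockwise about its own axis. I stepped forward in 0.06 rad increments and checked the moment after each. The head seated after about 3.3 rad. I stopped at about 0.5 N m, inside the 0.4–0.9 N m snug range and well short of the 1.3 N m limit, held it over 0.3 s and let go. The lever was then about 0.06 rad back from the jaw direction. About 0.04 rad of that is the bush springing back, and I put the rest down to play in the grip.
- **Folding:** I pressed the paddle down along its arc with the fingers shut. The press needed 5–10 N on the way and 16 N at the end, more than the lever's own stiffness takes, so it was at its stop.
- **Last checks:** The wrist picture showed the lever end where a level lever should be, and the bolt direction unchanged to about 1°. The wrist force was near zero with the arm clear, and I saw the coupling and spare bolt unmoved. I did not re-measure the other loose parts, but the arm stayed well above the table.
- **Disagreements:**
  - At the stop the fingertip height read about 5 mm below the expected lever top (99 mm instead of 104 mm). I put that down to finger-end offset and did not resolve it.
  - The paddle looked about 2 px narrower than predicted.
  - The networks' heights for the pivot and insert mark were off by several centimetres, so I used the plate corners and the head's outline for the bolt axis.

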